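Tuck the spill plate under the hotplate's flap and hold it home

ROBOT

A 6-joint arm with a two-finger parallel gripper is mounted at the origin on the work surface. World frame = base frame: x ahead of the robot, y to its left, z up, the work surface at z = 0. Lengths are in m, angles in rad, forces in N, time in s.
With the tool pointing down it reaches from about 0.35 to 0.975 m from the base axis. Payload 4.9 kg.
Tool frame: the origin (TCP) lies at the very end of the fingers, on their centre line; the grasp point (between the pads) lies 19 mm behind it; x points along the fingers, y is the direction in which the jaws open and shut, and the axes are right-handed (so a half turn about x gives the same grasp; the last joint's range is limited). The gripper opens to 85 mm and grips with 20 to 120 N. Pads are 22 mm wide; open, the fingers measure 114 mm over their backs; the gripper's body (76 mm by 85 mm) begins 54 mm behind the grasp point. The pads swing forward as they close: fully open they stand 13 mm farther back than shut.
Start: joints at [1.147, 0.053, 1.613, -0, 1.476, -0.119], TCP at [0.188, 0.596, 0.231] pointing down, gripper open.
Joint ranges: [-3.01, 3.01], [-1.01, 2.22], [0.06, 2.58], [-1.02, 4.17], [0.09, 2.62], [-3.14, 3.14]. Speed limits (rad/s): [2.57, 2.57, 3.14, 3.14, 3.14, 3.14].

INTERFACE

Orientations are given as a rotation vector (axis times angle).
In Python, from station import ctrl, get_image, calibration, finish_job, search_frame, cut_out, mark_of gives the robot as it stands. The module is installed in compiled form; this text tells all that it offers.
- The arm moves only by the tool arm_command, never from a script. Its argument "plan" is a list that holds one entry, the list of rows, each a list of 7 numbers: the shift along the tool's x, y, z in m, then the turn, a rotation vector about the tool's x, y, z in degrees, then the finger opening in m, from 0 to 0.0854. A call has 1 to 20 rows; each row shifts and turns the pose as measured when the row begins, along the tool's axes as they then stand; what a row does not reach is not made up. A row lasts 1/12 s, in which the tool goes at most 41.7 mm and 7.16 degrees, less where a joint would pass 70% of its speed; a pose out of reach is approached as far as the arm can. A call with a gripper value outside its range is refused whole. The fingers move at their own pace and stop on an object; "squeeze" is the grip in N (left out, the last holds). Time passes only in rows, so rows that do not move let the fingers close. It gives the time, the measured TCP pose, the force and the opening at its end, in the units of the state.
- ctrl.get_obs(): the state, without advancing time (a new reading comes with each control period).
- get_image(name): name is "scene" or "top" or "wrist"; returns the picture (420x560x3 uint8, red, green, blue); there is no depth.
- calibration(name): a dict with "fx", "fy", "cx", "cy" (pixels), "cam_to_world" (4x4, takes a point from camera to world coordinates); the wrist camera has in their place "hand_eye" (4x4, takes a point from camera to tool coordinates, whose origin is the TCP and whose axes are the tool frame's). Camera axes: x right, y down, z forward; pixel columns grow to the right and rows downward; lengths in m; the calibration is good to about 2 mm. A picture is of the moment at which its call begins: read the wrist's pose just before it. calibration takes no time and is no camera call.
- finish_job(): hands the job in, once; it reports no verdict.
Trained networks look in the newest picture that a camera, given by its name, has taken for a name from the list of things; names that differ only in an ending like _2 or _b are one class to them, and where a whole thing is asked for, a point or a joint stands for the part that bears it (a point fixed in the world has none). Each returns a list of dicts, best first, with "conf" (0 to 1); they miss things now and then, are a little off and sometimes report something else, mostly with a low value. They report only what shows in the picture. A call takes as long as a camera call. They do not tell look-alikes from the thing itself.
- search_frame(camera, thing): "at" ([x, y, z] in m, in the coordinates of the camera as it stood for that picture, good to about 4 mm: the middle of the surface that is visible of it).
- cut_out(camera, thing): "mask" (420x560 bool, what is visible of it).
- mark_of(camera, thing): "at" ([x, y, z] in m, in the coordinates of the camera as it stood for that picture, good to about 4 mm: a listed point, or the origin of a listed thing).
The state is a dict: "t": time; "q": joint angles; "dq": joint speeds; "effort": joint torques, N m; "tool_pos": TCP position; "tool_rot": TCP orientation; "contact_force": force on the tool from outside, world axes, zero at the start; "wrist_torque": the same for the moment, N m; "opening": finger opening in m.
Only numpy, scipy, OpenCV 4.12 (cv2) and the standard library are available. Lean on these libraries where they do the work, as an engineer would, in place of code of your own. Each camera call takes 0.05 s, during which the arm holds its last target. There are 200 camera calls.

TASK

Fit the steel spill plate to the hotplate stirrer: lay it flat on the mat square in front of the machine and slide its front edge, centred, under the machine's hinged steel flap without lifting the flap, feeling for the hidden spring stop and pushing until that stop is fully pushed in. Keep holding the plate there, fully home and pressed flat on the mat with about 10 N, and finish while still holding it so, ready for a colleague to fasten it; leave the pot, the flask and the jar where they stand.

Things in the scene. Friction and masses are not known exactly. Their poses are not given: they have to be found in the camera images.
- stirrer: Fixed blue hotplate stirrer, 255 mm deep with its flap, 210 wide, 66 high, square aluminium top. Origin: on the mat under the middle of the flap's free front edge; x level into the machine (the way to push), z up; it may be yawed. Housing front at x = 85 mm; knobs on it out to x = 71, z = 20 to 42 mm. Cheeks 14 mm high flank the flap at y = +-113 to 119, x = 5 to 90 mm.
- flap_edge (a point): Middle of the underside of the flap's free front edge. The flap is a plain steel sheet 220 mm wide, 80 deep, 3 thick, lying level, underside 9 mm above the mat, open to the front and hinged at its rear against the housing. It weighs 0.25 kg; little more than 1 N at the edge lifts it.
- flap (a joint): Hinge angle of the flap in rad: 0 lying level (rest), grows as its front edge is lifted (0.1 rad is 8 mm).
- stop (a joint): Travel in m of the spring stop hidden under the flap: 0 untouched, 0.006 fully in (hard end). A crosswise bar 170 mm long that the plate's front edge meets; its untouched face lies 35 to 55 mm behind the flap's free edge, different each time and out of sight. The spring takes 1.2 N per mm (about 7 N fully in) and pushes back out.
- plate: Loose spill plate: flat bare steel sheet 130 (x) by 140 (y) by 4 mm, 0.2 to 0.31 kg, flat on the mat left or right of the work. Origin: centre of its underside; x points to the edge that goes under the flap. A black square grip block, 30 by 30 mm, faces along x and y, stands centred at x = -20 mm, z = 4 to 44 mm. The edge farther from the block is the one to tuck in.
- plate_edge (a point): Middle of the plate's front edge, at its underside (x = 65 mm, y = 0, z = 0 of the plate).
- plate_grip (a point): Point inside the grip block where to grasp it (x = -20 mm, y = 0, z = 28 mm of the plate).
- mat: Fixed flat grey bench mat, 680 by 1100 mm, 4 thick, on which everything stands. Origin on the bench top (z = 0), 90 mm nearer the robot than its middle; its upper surface is level at z = 4 mm.
- pot: White open plastic pot, 90 mm wide, 95 high, origin under its centre; a bystander standing on the other side of the work from the plate.
- flask: Amber bottle, 60 mm wide, 130 high, origin under its centre; a bystander to the left of the machine.
- jar: Glass jar, 64 mm wide, 75 high, origin under its centre; a bystander to the right of the machine.
Not all that is in view belongs to the job. Several things have the shape of the plate; the one meant has the colours described above.

How it is judged:
By the outcome, as a careful person would: the job done as asked, in the order asked, and still so for the second after the job is handed in, while the arm keeps its last pose, push and grip.
It also fails if it takes over 58 s, if anything falls off the work surface, if the arm or the gripper's body presses on something with over 40 N, if the wrist force passes 120 N, or if a joint passes its speed limit or range.

## Working session

There is one attempt and no reset: what is moved stays moved. The work goes in short steps, Python scripts to look and compute and a tool call to move; the robot and the scene stay as the last step left them, time stands still between calls to the robot, and variables do not carry over. Pictures are saved under pics/ and viewed, about 8 in all and at most 12, crops included, and the job is handed in when it is done.

Besides the shell and the picture viewer there is one more tool, called after "Request:" as name(argument=value, ...), one argument or row to a line, values as JSON. arm_command: Moves the arm, as the interface text tells. Its arguments: {"type":"object","properties":{"plan":{"type":"array","items":{"type":"array","items":{"type":"array","items":{"type":"number"}}}},"squeeze":{"type":"number"}},"required":["plan"]}

```bash
mkdir -p pics; cat > h.py <<'E'
import numpy as np, cv2
from scipy.spatial.transform import Rotation as R
from station import *
def c2w(n):
    c=calibration(n)
    if n!='wrist': return np.array(c['cam_to_world']),c
    o=ctrl.get_obs();T=np.eye(4);T[:3,:3]=rot(o);T[:3,3]=o['tool_pos']
    return T@np.array(c['hand_eye']),c
def rot(o): return R.from_rotvec(o['tool_rot']).as_matrix()
def w(T,p): return T[:3,:3]@np.array(p)+T[:3,3]
def pix(T,c,p):
    q=T[:3,:3].T@(np.array(p)-T[:3,3]); return np.array([c['fx']*q[0]/q[2]+c['cx'],c['fy']*q[1]/q[2]+c['cy']])
def ray(T,c,u,v,z):
    d=T[:3,:3]@np.array([(u-c['cx'])/c['fx'],(v-c['cy'])/c['fy'],1]); return T[:3,3]+d*(z-T[2,3])/d[2]
def save(im,f): cv2.imwrite('pics/'+f,cv2.cvtColor(im,cv2.COLOR_RGB2BGR))
E
python3 - <<'E'
from h import *
np.set_printoptions(precision=4,suppress=True)
for n in ['scene','top']:
    T,c=c2w(n); save(get_image(n),n+'1.png')
    print(n,T[:3,3],c['fx'])
    for th in ['plate','plate_grip','plate_edge','flap_edge','stirrer','pot','flask','jar']:
        for d in mark_of(n,th): 
            p=w(T,d['at']); print(th,round(d['conf'],2),p,pix(T,c,p).round())
o=ctrl.get_obs();print(o)
E
```

```text
scene [1.4824 0.6496 0.8413] 428.09285694909903
plate 0.78 [0.467  0.2016 0.0033] [290. 232.]
plate 0.78 [ 0.4463  0.683  -0.002 ] [445. 272.]
plate 0.67 [ 0.1736  0.3162 -0.0026] [351. 197.]
plate 0.61 [ 0.6618 -0.044   0.0152] [191. 243.]
plate_grip 0.78 [0.4589 0.7029 0.0226] [454. 271.]
plate_grip 0.71 [0.1649 0.3366 0.033 ] [358. 189.]
plate_grip 0.68 [0.4455 0.1988 0.0327] [292. 221.]
plate_edge 0.7 [0.5316 0.2104 0.0048] [284. 243.]
plate_edge 0.68 [0.197  0.2571 0.0036] [334. 195.]
plate_edge 0.65 [0.4099 0.6326 0.0022] [429. 259.]
flap_edge 0.83 [ 0.6632 -0.0448  0.0131] [191. 243.]
stirrer 0.89 [ 0.662  -0.0439  0.0091] [192. 244.]
pot 0.67 [ 0.4284 -0.2366  0.0068] [185. 195.]
flask 0.97 [0.6401 0.3605 0.0034] [316. 280.]
flask 0.49 [0.4435 0.205  0.0336] [294. 221.]
jar 0.72 [ 0.6128 -0.3304  0.0018] [131. 215.]
top [0.3143 0.1777 1.2288] 415.40974234134234
plate 0.85 [0.4653 0.2035 0.0004] [265. 198.]
plate 0.81 [0.1721 0.3151 0.0066] [228. 299.]
plate 0.57 [0.4463 0.6821 0.0022] [104. 207.]
plate_grip 0.9 [0.1638 0.3378 0.0267] [219. 303.]
plate_grip 0.88 [0.446  0.1971
[... 317 characters left out ...]
[345. 133.]
stirrer 0.24 [0.5283 0.2167 0.003 ] [261. 177.]
pot 0.94 [ 0.4288 -0.2349  0.0024] [413. 208.]
pot 0.64 [0.5471 0.0021 0.005 ] [332. 170.]
flask 0.19 [0.5277 0.2114 0.0059] [262. 177.]
jar 0.81 [ 0.6087 -0.3275  0.0062] [441. 148.]
{'t': 0.9, 'q': array([ 1.147 ,  0.0527,  1.6129, -0.    ,  1.476 , -0.119 ]), 'dq': array([ 0.0001,  0.0017,  0.0009, -0.0004,  0.0013,  0.0014]), 'effort': array([  0.0005, -39.3674, -37.0472,  -0.0001,   0.0007,  -0.    ]), 'tool_pos': array([0.1875, 0.5962, 0.2313]), 'tool_rot': array([ 0.2392,  1.5575, -0.2392]), 'contact_force': array([-0.3347,  0.4981,  0.2195]), 'wrist_torque': array([-0.0414, -0.0217, -0.0662]), 'opening': 0.08541656573066447}
```

View pics/top1.png

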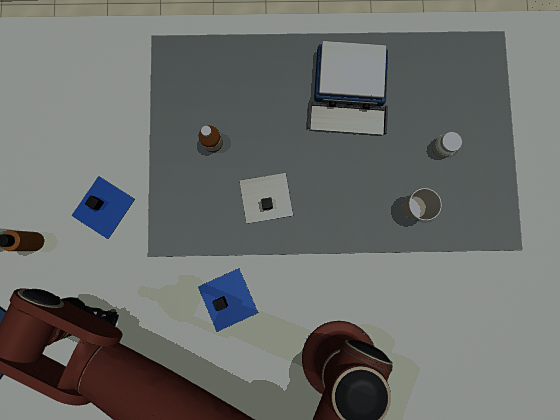

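View pics/scene1.png

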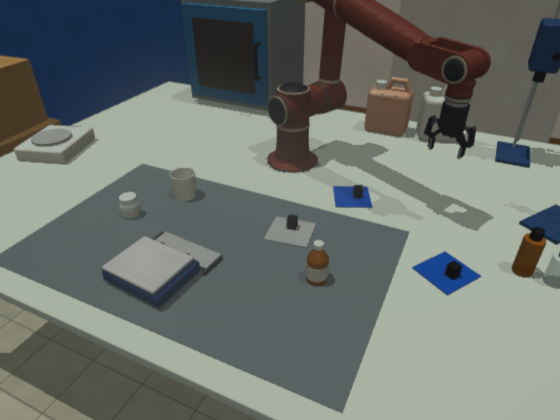

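The top view shows the bare steel plate at pixel (266,198), with its grip block at (267,204). The look-alikes are two blue plates at (104,207) and (228,300). The stirrer's flap front edge runs from about (310,130) to (384,134), the flask stands at (210,140), the pot at (425,204) and the jar at (449,143). I choose the steel plate on the mat, and will check it in a crop while measuring the yaw of the plate and the flap.

```bash
python3 - <<'E'
from h import *
np.set_printoptions(precision=4,suppress=True)
T,c=c2w('top'); im=get_image('top')
crop=im[20:230,190:400]; save(cv2.resize(crop,None,fx=3.5,fy=2.8,interpolation=cv2.INTER_CUBIC)[:600],'crop2.png')
def rect(m,z,name):
    ys,xs=np.nonzero(m)
    P=np.array([ray(T,c,u,v,z)[:2] for u,v in zip(xs,ys)])
    r=cv2.minAreaRect((P*1000).astype(np.float32)); print(name,r,m.sum())
for d in cut_out('top','plate'):
    ys,xs=np.nonzero(d['mask'])
    print(d['conf'],xs.mean(),ys.mean())
    if abs(xs.mean()-266)<15: rect(d['mask'],0.008,'plate')
# bright regions
g=cv2.cvtColor(im,cv2.COLOR_RGB2HSV)
b=((g[...,2]>130)&(g[...,1]<60)).astype(np.uint8)
n,l,s,ce=cv2.connectedComponentsWithStats(b)
for u,v,z,nm in [(255,190,.008,'plate'),(346,120,.016,'flap'),(350,70,.07,'top')]:
    k=l[v,u]; print(nm,k,s[k])
    if k: rect(l==k,z,nm)
E
```

```text
0.87 265.93554884189325 197.97079556898288
plate ((466.2989501953125, 201.61827087402344), (129.58169555664062, 141.0408935546875), 8.709104537963867) 1986
0.74 227.62310688013847 299.5426222414539
plate 19 [ 240  173   53   50 1819]
plate ((466.5775146484375, 202.15403747558594), (128.15847778320312, 138.232666015625), 8.58001708984375) 1819
flap 16 [ 311  106   73   29 1661]
flap ((697.3527221679688, -45.82152557373047), (217.4829559326172, 72.63017272949219), 84.98184204101562) 1661
top 15 [ 320   41   66   56 3261]
top ((834.410888671875, -57.734535217285156), (186.30453491210938, 155.36715698242188), 84.98604583740234) 3261
```

View pics/crop2.png

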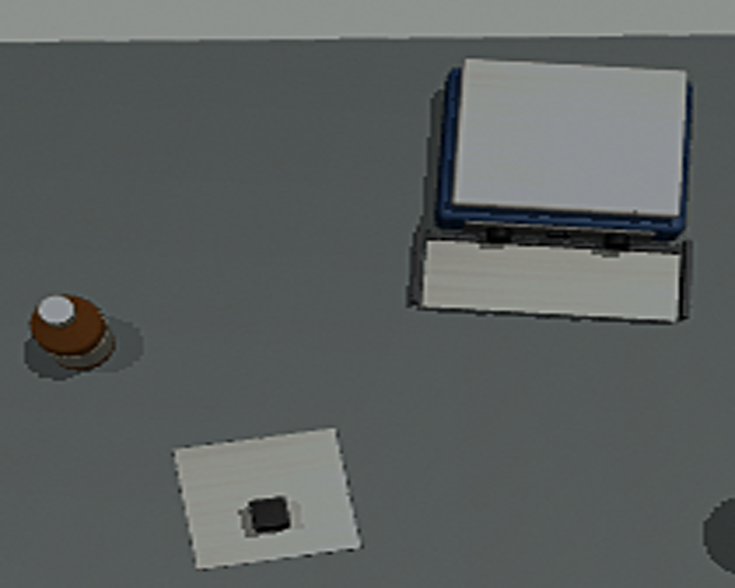

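The crop confirms it: bare steel plate with a black block off-centre toward the robot, so its front edge faces the machine. Plate yaw is about +8.6° and stirrer yaw about -5.0°. Flap edge is at about (0.661, -0.0425). Next I work out the move to hover over the block.

```bash
cat >> h.py <<'E'
def go(p,yaw):  # needed shift (mm) & turn in tool frame for TCP at p, pointing down, tool y = world y turned by yaw deg
    o=ctrl.get_obs(); M=rot(o); G=R.from_euler('z',yaw,degrees=True).as_matrix()@R.from_euler('y',90,degrees=True).as_matrix()
    print('t',o['t'],'pos',o['tool_pos'].round(4),'F',o['contact_force'].round(2),'open',round(o['opening'],4),'q6',o['q'][5].round(3))
    e=R.from_matrix(M.T@G).as_rotvec(degrees=True)
    print('shift mm',(M.T@(np.array(p)-o['tool_pos'])*1000).round(1),'turn deg',e.round(2)); print(M.round(3).tolist())
E
python3 -c "
from h import *
go([.4466,.1988,.13],8.65)"
```

```text
t 1.0 pos [0.1876 0.5962 0.2313] F [-0.54 -0.35  0.46] open 0.0855 q6 -0.119
shift mm [ 101.3 -301.3  366.3] turn deg [-26.11   0.     0.  ]
[[0.0, 0.3, 0.954], [-0.0, 0.954, -0.3], [-1.0, -0.0, 0.0]]
```

Request:
arm_command(
  plan=[
    [[0.0072,-0.0215,0.0262,0,0,0,0.085],[0.0072,-0.0215,0.0262,0,0,0,0.085],[0.0072,-0.0215,0.0262,0,0,0,0.085],[0.0072,-0.0215,0.0262,0,0,0,0.085],[0.0072,-0.0215,0.0262,0,0,0,0.085],[0.0072,-0.0215,0.0262,0,0,0,0.085],[0.0072,-0.0215,0.0262,0,0,0,0.085],[0.0072,-0.0215,0.0262,0,0,0,0.085],[0.0072,-0.0215,0.0262,0,0,0,0.085],[0.0072,-0.0215,0.0262,0,0,0,0.085],[0.0072,-0.0215,0.0262,0,0,0,0.085],[0.0072,-0.0215,0.0262,0,0,0,0.085],[0.0072,-0.0215,0.0262,0,0,0,0.085],[0.0072,-0.0215,0.0262,0,0,0,0.085],[0,0,0,-5.2,0,0,0.085],[0,0,0,-5.2,0,0,0.085],[0,0,0,-5.2,0,0,0.085],[0,0,0,-5.2,0,0,0.085],[0,0,0,-5.2,0,0,0.085]],
  ],
)

```text
t: 2.58
tool_pos: [0.4606, 0.1818, 0.1279]
tool_rot: [-0.127, 1.558, 0.138]
contact_force: [-0.6, -0.3, 0.6]
opening: 0.0847
```

```bash
python3 -c "
from h import *
go([.4466,.1988,.13],8.65)
im=get_image('wrist');T,c=c2w('wrist');save(im,'w3.png')
for th in ['plate','plate_grip','plate_edge']:
    for d in mark_of('wrist',th): print(th,round(d['conf'],2),w(T,d['at']).round(4))
"
```

```text
t 2.5833 pos [0.4606 0.1818 0.1279] F [-0.61 -0.26  0.64] open 0.0847 q6 -1.519
shift mm [ -2.1  19.1 -10.9] turn deg [ 1.03  0.52 -0.38]
[[0.008, -0.168, 0.986], [0.008, 0.986, 0.168], [-1.0, 0.007, 0.009]]
plate 0.75 [0.4603 0.2019 0.009 ]
plate_grip 0.92 [0.4395 0.2    0.0304]
plate_edge 0.9 [0.5342 0.2132 0.0029]
```

Request:
arm_command(
  plan=[
    [[0.03,0.019,-0.011,1.0,0.5,-0.4,0.085],[0,0,0,0,0,0,0.085],[0,0,0,0,0,0,0.085]],
  ],
)

```text
t: 3.03
tool_pos: [0.4481, 0.2003, 0.0991]
tool_rot: [-0.108, 1.563, 0.109]
contact_force: [1.5, -0.1, 0.6]
opening: 0.0849
```

```bash
python3 -c "
from h import *
go([.4466,.1988,.013],8.65)
im=get_image('wrist');T,c=c2w('wrist');save(im,'w4.png')
print([pix(T,c,p).round() for p in ([.4466,.1988,.048],[.4664,.2018,.008])])
for th in ['plate','plate_grip','plate_edge']:
    for d in mark_of('wrist',th): print(th,round(d['conf'],2),w(T,d['at']).round(4))
"
```

```text
t 3.0333 pos [0.4481 0.2003 0.0991] F [ 1.51 -0.07  0.64] open 0.0849 q6 -1.44
shift mm [86.1 -1.3 -2.1] turn deg [-0.72  0.27  0.01]
[[0.005, -0.138, 0.99], [0.001, 0.99, 0.138], [-1.0, -0.0, 0.005]]
[array([276., 238.]), array([277., 247.])]
plate 0.9 [0.4597 0.201  0.006 ]
plate_grip 0.76 [0.4376 0.201  0.0312]
plate_edge 0.81 [0.5347 0.2098 0.0016]
```

View pics/w4.png

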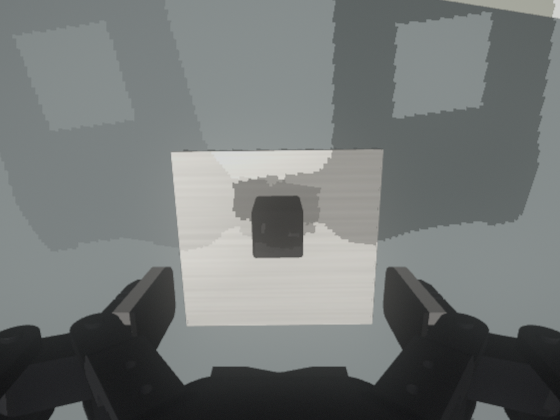

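Image up is toward the robot. The plate fills columns 172-382, rows 150-326, with the block at about (277,227) toward the robot side, so orientation is as expected. Back-projecting the corners gives a refined pose.

```bash
python3 -c "
from h import *
np.set_printoptions(precision=4,suppress=True)
T,c=c2w('wrist')
P=np.array([ray(T,c,u,v,.008) for u,v in [(172,152),(382,150),(374,325),(187,326)]])[:,:2]
print(P,P.mean(0)); print([np.linalg.norm(P[i]-P[i-1]).round(4) for i in range(4)])
f=(P[2]+P[3]-P[0]-P[1])/2; s=(P[0]+P[3]-P[1]-P[2])/2;print(np.degrees(np.arctan2(f[1],f[0])),np.degrees(np.arctan2(-s[0],s[1])),f,s)
for z,pts in [(.048,[(255,196),(299,196)]),(.008,[(253,257),(302,257)])]: print([ray(T,c,*q,z) for q in pts])
print(T)
"
```

```text
[[0.4126 0.1242]
 [0.3924 0.2605]
 [0.5207 0.2824]
 [0.5409 0.1429]] [0.4666 0.2025]
[np.float64(0.1297), np.float64(0.1378), np.float64(0.1302), np.float64(0.141)]
8.980655721963695 -171.66870423111317 [0.1283 0.0203] [ 0.0202 -0.1379]
[array([0.4254, 0.1833, 0.048 ]), array([0.422 , 0.2078, 0.048 ])]
[array([0.4787, 0.1856, 0.008 ]), array([0.4739, 0.2202, 0.008 ])]
[[-0.1372  0.9554  0.2615  0.3822]
 [ 0.9905  0.1324  0.0362  0.1909]
 [-0.0001  0.264  -0.9645  0.241 ]
 [ 0.      0.      0.      1.    ]]
```

Request:
arm_command(
  plan=[
    [[0.017,-0.0005,-0.0015,-0.7,0.3,0,0.085],[0.017,0,0,0,0,0,0.085],[0.017,0,0,0,0,0,0.085],[0.015,0,0,0,0,0,0.085],[0.01,0,0,0,0,0,0.085],[0,0,0,0,0,0,0.085],[0,0,0,0,0,0,0.085]],
  ],
)

```text
t: 3.82
tool_pos: [0.4548, 0.199, 0.0283]
tool_rot: [-0.113, 1.553, 0.117]
contact_force: [-0.3, 0.0, 0.2]
opening: 0.0852
```

```bash
python3 -c "
from h import *
go([.4468,.1995,.013],8.7)
"
```

```text
t 3.8167 pos [0.4548 0.199  0.0283] F [-0.29  0.01  0.16] open 0.0852 q6 -1.454
shift mm [15.2  1.7 -8.1] turn deg [-0.32  0.83 -0.08]
[[0.014, -0.146, 0.989], [0.004, 0.989, 0.146], [-1.0, 0.001, 0.014]]
```

Request:
arm_command(
  plan=[
    [[0.008,0.0015,-0.008,-0.3,0.8,0,0.085],[0.007,0,0,0,0,0,0.085],[0,0,0,0,0,0,0.085],[0,0,0,0,0,0,0.085]],
  ],
)

```text
t: 4.15
tool_pos: [0.4484, 0.1998, 0.0148]
tool_rot: [-0.117, 1.563, 0.121]
contact_force: [0.5, 0.2, 0.1]
opening: 0.0852
```

```bash
python3 -c "
from h import *
go([.4468,.1995,.013],8.7)
"
```

```text
t 4.15 pos [0.4484 0.1998 0.0148] F [0.49 0.23 0.11] open 0.0852 q6 -1.457
shift mm [ 1.8 -0.1 -1.6] turn deg [-0.02  0.24 -0.12]
[[0.004, -0.151, 0.989], [0.003, 0.989, 0.151], [-1.0, 0.002, 0.004]]
```

Request:
arm_command(
  plan=[
    [[0.001,0,-0.0015,0,0.2,-0.1,0.085],[0,0,0,0,0,0,0.02],[0,0,0,0,0,0,0.02],[0,0,0,0,0,0,0.02],[0,0,0,0,0,0,0.02],[0,0,0,0,0,0,0.02],[0,0,0,0,0,0,0.02],[0,0,0,0,0,0,0.02],[0,0,0,0,0,0,0.02],[0,0,0,0,0,0,0.02]],
  ],
  squeeze=70,
)

```text
t: 4.98
tool_pos: [0.4478, 0.2, 0.0153]
tool_rot: [-0.119, 1.565, 0.12]
contact_force: [0.2, 0.6, -1.1]
opening: 0.0289
```

```bash
python3 -c "
from h import *
go([.4468,.1995,.045],8.7)
"
```

```text
t 4.9833 pos [0.4478 0.2    0.0153] F [ 0.21  0.57 -1.08] open 0.0289 q6 -1.454
shift mm [-29.7  -0.3  -1. ] turn deg [-0.    0.17 -0.02]
[[0.003, -0.151, 0.988], [0.001, 0.989, 0.151], [-1.0, 0.0, 0.003]]
```

Request:
arm_command(
  plan=[
    [[-0.015,0,0,0,0,0,0.02],[-0.015,0,0,0,0,0,0.02],[0,0,0,0,0,0,0.02],[0,0,0,0,0,0,0.02]],
  ],
)

```text
t: 5.32
tool_pos: [0.4452, 0.1992, 0.0434]
tool_rot: [-0.12, 1.57, 0.119]
contact_force: [0.2, -0.0, -2.0]
opening: 0.0293
```

```bash
python3 -c "
from h import *
go([.5464,-.0325,.045],-5)
"
```

```text
t 5.3167 pos [0.4452 0.1992 0.0434] F [ 0.22 -0.03 -1.98] open 0.0293 q6 -1.454
shift mm [  -1.7 -244.3   65. ] turn deg [13.69 -0.16  0.04]
[[-0.003, -0.151, 0.989], [-0.001, 0.989, 0.151], [-1.0, -0.0, -0.003]]
```

Request:
arm_command(
  plan=[
    [[0,-0.0203,0.0054,0,0,0,0.02],[0,-0.0203,0.0054,0,0,0,0.02],[0,-0.0203,0.0054,0,0,0,0.02],[0,-0.0203,0.0054,0,0,0,0.02],[0,-0.0203,0.0054,0,0,0,0.02],[0,-0.0203,0.0054,0,0,0,0.02],[0,-0.0203,0.0054,0,0,0,0.02],[0,-0.0203,0.0054,0,0,0,0.02],[0,-0.0203,0.0054,0,0,0,0.02],[0,-0.0203,0.0054,0,0,0,0.02],[0,-0.0203,0.0054,0,0,0,0.02],[0,-0.01,0.003,0,0,0,0.02],[0,0,0,4.5,0,0,0.02],[0,0,0,4.5,0,0,0.02],[0,0,0,4,0,0,0.02],[0,0,0,0,0,0,0.02],[0,0,0,0,0,0,0.02]],
  ],
)

```text
t: 6.73
tool_pos: [0.535, -0.0313, 0.0227]
tool_rot: [0.067, 1.598, -0.064]
contact_force: [-0.1, -0.2, -1.9]
opening: 0.0288
```

```bash
cat > look.py <<'E'
from h import *
import sys
np.set_printoptions(precision=4,suppress=True)
go([.5464,-.0325,.045],-5)
T,c=c2w('wrist'); save(get_image('wrist'),sys.argv[1]+'w.png')
for th in ['plate','plate_edge','flap_edge']:
    for d in mark_of('wrist',th): print('wrist',th,round(d['conf'],2),w(T,d['at']).round(4))
T,c=c2w('top'); im=get_image('top'); save(cv2.resize(im[90:240,240:440],None,fx=4,fy=4,interpolation=cv2.INTER_CUBIC),sys.argv[1]+'t.png')
for th in ['plate','plate_edge','flap_edge']:
    for d in mark_of('top',th): print('top',th,round(d['conf'],2),w(T,d['at']).round(4))
E
python3 look.py a
```

```text
t 6.7333 pos [ 0.535  -0.0313  0.0227] F [-0.14 -0.18 -1.93] open 0.0288 q6 -1.683
shift mm [-22.6  -0.2  10.8] turn deg [ 0.25 -1.61 -0.03]
[[-0.028, 0.083, 0.996], [0.003, 0.997, -0.083], [-1.0, 0.001, -0.028]]
wrist plate 0.62 [ 0.5479 -0.0323  0.0146]
wrist flap_edge 0.54 [ 0.5276 -0.0282  0.0396]
top plate 0.96 [0.4448 0.683  0.0017]
top plate 0.91 [0.1719 0.3154 0.0033]
top plate 0.81 [ 0.5521 -0.0308  0.01  ]
top plate_edge 0.82 [0.4147 0.6299 0.0038]
top plate_edge 0.68 [ 0.6144 -0.0359  0.0099]
top plate_edge 0.57 [ 0.1998  0.2561 -0.0001]
top flap_edge 0.94 [ 0.6608 -0.0413  0.0118]
```

Request:
arm_command(
  plan=[
    [[0,0,0.0,0.2,-1.6,0,0.02],[0.003,0,0.005,0,0,0,0.02],[0.003,0,0.003,0,0,0,0.02],[0.002,0,0,0,0,0,0.02],[0,0,0,0,0,0,0.02]],
  ],
)

```text
t: 7.55
tool_pos: [0.5453, -0.0324, 0.0157]
tool_rot: [0.068, 1.567, -0.068]
contact_force: [-0.5, 0.5, -2.6]
opening: 0.029
```

```bash
python3 look.py b
```

```text
t 7.55 pos [ 0.5453 -0.0324  0.0157] F [-0.51  0.46 -2.55] open 0.029 q6 -1.68
shift mm [-29.3   0.    1.2] turn deg [ 0.03  0.17 -0.  ]
[[0.003, 0.087, 0.996], [-0.0, 0.996, -0.087], [-1.0, 0.0, 0.003]]
wrist plate 0.81 [ 0.5557 -0.0351  0.0061]
top plate 0.9 [0.4476 0.6811 0.0023]
top plate 0.71 [ 0.5619 -0.0359  0.0054]
top plate 0.59 [0.172  0.3156 0.0026]
top plate_edge 0.95 [0.4134 0.6312 0.0048]
top plate_edge 0.91 [ 0.2028  0.2563 -0.0006]
top plate_edge 0.76 [ 0.6257 -0.0351  0.0044]
top flap_edge 0.86 [ 0.6608 -0.0382  0.0112]
top flap_edge 0.48 [0.6372 0.3607 0.0017]
```

View pics/bt.png

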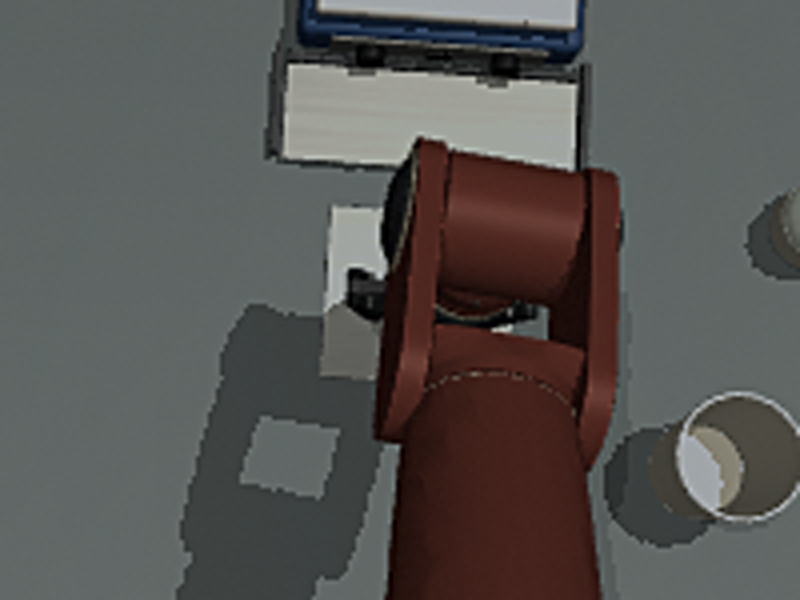

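View pics/bw.png

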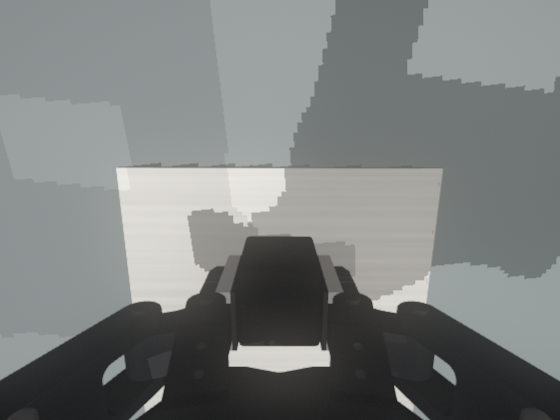

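Top view: the plate's front-left corner is at crop (328,207) and a bit of its right edge at (547,310); the flap's front-left corner is at (283,160). The gap to the flap is still open. Wrist view: the plate's rear edge is level from (118,168) to (442,168), so the grasp is square. I check lateral offset and yaw in the stirrer frame.

```bash
python3 -c "
from h import *
np.set_printoptions(precision=4,suppress=True)
a=np.radians(-5);E=np.array([[np.cos(a),np.sin(a)],[-np.sin(a),np.cos(a)]]);F=np.array([.661,-.0426])
S=lambda p:(E@(np.array(p)[:2]-F)*1000).round(1)
T,c=c2w('wrist')
for q in [(118,168),(442,168),(131,300),(429,300)]: print('w',S(ray(T,c,*q,.008)))
T,c=c2w('top')
f=lambda u,v,z:print((u,v),S(ray(T,c,240+u/4-.375,90+v/4-.375,z)))
f(328,207,.008);f(320,377,.008);f(547,310,.008)
f(283,160,.016);f(288,66,.016);f(577,165,.016);f(578,84,.016)
print('tcp',S(ctrl.get_obs()['tool_pos']))
"
```

```text
w [-162.4  -68.7]
w [-162.4   70. ]
w [-99.7 -70.1]
w [-99.6  71.5]
(328, 207) [-33.4  71.8]
(320, 377) [-162.9   70.1]
(547, 310) [-100.2  -96.3]
(283, 160) [ -2.1 108.4]
(288, 66) [ 70.8 109.1]
(577, 165) [  10.2 -112. ]
(578, 84) [  72.9 -110.1]
tcp [-116.1    0. ]
```

Plate is about 1 mm left of centre and square, with its front edge 32 mm from the flap. I shift it -1 mm and lay it down, watching the force to learn the stiffness.

Request:
arm_command(
  plan=[
    [[0,-0.001,0,0,0.2,0,0.02],[0.002,0,0,0,0,0,0.02],[0.002,0,0,0,0,0,0.02]],
  ],
)

```text
t: 8.2
tool_pos: [0.5458, -0.0336, 0.0153]
tool_rot: [0.068, 1.57, -0.068]
contact_force: [-13.5, 3.1, 22.0]
opening: 0.0291
```

Request:
arm_command(
  plan=[
    [[0.002,0,0,0,0,0,0.02],[0.002,0,0,0,0,0,0.02]],
  ],
)

```text
t: 8.37
tool_pos: [0.5457, -0.0336, 0.0153]
tool_rot: [0.068, 1.574, -0.068]
contact_force: [-9.8, 0.5, 13.7]
opening: 0.0287
```

```bash
cat > st.py <<'E'
from h import *
np.set_printoptions(precision=4,suppress=True)
a=np.radians(-5);E=np.array([[np.cos(a),np.sin(a)],[-np.sin(a),np.cos(a)]]);F=np.array([.661,-.0426])
o=ctrl.get_obs(); s=E@(o['tool_pos'][:2]-F)*1000; f=E@o['contact_force'][:2]
print('TCP stirrer mm',s.round(2),'z',(o['tool_pos'][2]*1000).round(2),'| F stirrer',f.round(2),'Fz',o['contact_force'][2].round(2),'M',o['wrist_torque'].round(2))
go(np.r_[o['tool_pos'][:2],.0153],-5)
E
python3 st.py
```

```text
TCP stirrer mm [-115.61   -1.09] z 15.32 | F stirrer [-9.81 -0.38] Fz 13.74 M [ 0.1   0.96 -0.06]
t 8.3667 pos [ 0.5457 -0.0336  0.0153] F [-9.8   0.48 13.74] open 0.0287 q6 -1.682
shift mm [0. 0. 0.] turn deg [ 0.05 -0.22  0.  ]
[[-0.004, 0.086, 0.996], [0.0, 0.996, -0.086], [-1.0, -0.0, -0.004]]
```

Request:
arm_command(
  plan=[
    [[0.0003,0,0.003,0,-0.2,0,0.02],[0.0003,0,0.004,0,0,0,0.02],[0.0003,0,0.004,0,0,0,0.02],[0.0003,0,0.004,0,0,0,0.02],[0.0003,0,0.004,0,0,0,0.02]],
  ],
)

```text
t: 8.78
tool_pos: [0.5659, -0.0355, 0.0153]
tool_rot: [0.068, 1.57, -0.068]
contact_force: [-5.5, 0.6, 6.8]
opening: 0.0293
```

```bash
python3 st.py
```

```text
TCP stirrer mm [-95.39  -1.22] z 15.32 | F stirrer [-5.52  0.1 ] Fz 6.8 M [ 0.09  0.54 -0.02]
t 8.7833 pos [ 0.5659 -0.0355  0.0153] F [-5.49  0.58  6.8 ] open 0.0293 q6 -1.678
shift mm [0. 0. 0.] turn deg [ 0.05 -0.03  0.01]
[[-0.0, 0.086, 0.996], [-0.0, 0.996, -0.086], [-1.0, -0.0, -0.0]]
```

Request:
arm_command(
  plan=[
    [[0.0003,0,0.004,0,0,0,0.02],[0.0003,0,0.004,0,0,0,0.02],[0.0003,0,0.004,0,0,0,0.02],[0.0003,0,0.004,0,0,0,0.02],[0.0003,0,0.004,0,0,0,0.02],[0.0003,0,0.004,0,0,0,0.02]],
  ],
)

```text
t: 9.28
tool_pos: [0.5933, -0.038, 0.0153]
tool_rot: [0.068, 1.571, -0.068]
contact_force: [-3.9, 0.7, 5.1]
opening: 0.0286
```

```bash
python3 st.py; python3 look.py c
```

```text
TCP stirrer mm [-67.84  -1.33] z 15.34 | F stirrer [-3.95  0.4 ] Fz 5.08 M [0.06 0.33 0.  ]
t 9.2833 pos [ 0.5933 -0.038   0.0153] F [-3.9   0.75  5.08] open 0.0286 q6 -1.673
shift mm [0. 0. 0.] turn deg [ 0.05 -0.04  0.02]
[[-0.001, 0.086, 0.996], [-0.0, 0.996, -0.086], [-1.0, -0.0, -0.001]]
t 9.2833 pos [ 0.5933 -0.038   0.0153] F [-3.9   0.75  5.08] open 0.0286 q6 -1.673
shift mm [-29.6   1.4 -47.2] turn deg [ 0.05 -0.04  0.02]
[[-0.001, 0.086, 0.996], [-0.0, 0.996, -0.086], [-1.0, -0.0, -0.001]]
wrist plate 0.82 [ 0.6059 -0.0415  0.0076]
top plate 0.84 [ 0.4467  0.6821 -0.0003]
top plate 0.83 [ 0.6128 -0.0395  0.0022]
top plate 0.8 [0.1725 0.3167 0.003 ]
top plate_edge 0.84 [ 0.1986  0.2551 -0.0022]
top plate_edge 0.8 [0.4144 0.6303 0.0064]
top plate_edge 0.69 [ 0.6709 -0.0421  0.0055]
top flap_edge 0.87 [ 0.6625 -0.0427  0.0089]
top flap_edge 0.26 [0.6364 0.3579 0.0006]
```

View pics/ct.png

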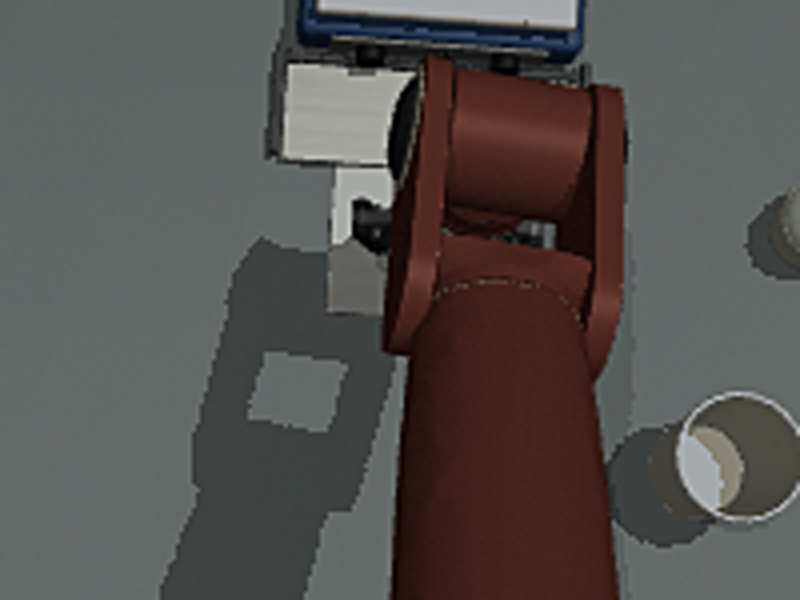

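The flap's front-left corner is unchanged at (283,160), and the plate's leading part has disappeared under it; TCP z is constant. The edge is about 16 mm in, so I continue and then feel for the stop.

Request:
arm_command(
  plan=[
    [[0.0004,0.0003,0.004,0,0,0,0.02],[0.0004,0,0.004,0,0,0,0.02],[0.0004,0,0.003,0,0,0,0.02],[0.0004,0,0.002,0,0,0,0.02]],
  ],
)

```text
t: 10.02
tool_pos: [0.6021, -0.0386, 0.0159]
tool_rot: [0.067, 1.582, -0.068]
contact_force: [-6.4, 0.4, 8.4]
opening: 0.0293
```

```bash
python3 st.py
```

```text
TCP stirrer mm [-59.06  -1.15] z 15.93 | F stirrer [-6.38 -0.17] Fz 8.39 M [0.15 0.35 0.05]
t 10.0167 pos [ 0.6021 -0.0386  0.0159] F [-6.37  0.39  8.39] open 0.0293 q6 -1.671
shift mm [0.6 0.  0. ] turn deg [ 0.09 -0.67  0.05]
[[-0.012, 0.086, 0.996], [0.0, 0.996, -0.086], [-1.0, -0.001, -0.012]]
```

Request:
arm_command(
  plan=[
    [[0.0004,0,0.002,0,0,0,0.02],[0.0004,0,0.002,0,0,0,0.02]],
  ],
)

```text
t: 10.18
tool_pos: [0.6041, -0.0388, 0.0164]
tool_rot: [0.067, 1.587, -0.067]
contact_force: [-6.0, 1.3, 8.9]
opening: 0.0289
```

```bash
python3 st.py
```

```text
TCP stirrer mm [-57.03  -1.13] z 16.39 | F stirrer [-6.05  0.78] Fz 8.86 M [0.19 0.38 0.01]
t 10.1833 pos [ 0.6041 -0.0388  0.0164] F [-5.95  1.31  8.86] open 0.0289 q6 -1.67
shift mm [1.1 0.  0. ] turn deg [ 0.12 -1.01  0.05]
[[-0.018, 0.085, 0.996], [0.001, 0.996, -0.085], [-1.0, -0.001, -0.018]]
```

The force ratio of about 0.55 is pure friction, so this isn't the stop yet. But the plate has pitched about 1° nose-down, with the rear lifting. I level it before going on.

Request:
arm_command(
  plan=[
    [[0.0005,0,0,-0.1,-1.0,0,0.02],[0.0005,0,0,0,-0.5,0,0.02]],
  ],
)

```text
t: 10.35
tool_pos: [0.6036, -0.0387, 0.0154]
tool_rot: [0.064, 1.562, -0.066]
contact_force: [-1.8, 1.0, 4.7]
opening: 0.0293
```

```bash
python3 st.py
```

```text
TCP stirrer mm [-57.57  -1.13] z 15.37 | F stirrer [-1.92  0.84] Fz 4.72 M [0.24 0.6  0.03]
t 10.35 pos [ 0.6036 -0.0387  0.0154] F [-1.84  1.    4.72] open 0.0293 q6 -1.675
shift mm [ 0.1  0.  -0. ] turn deg [0.24 0.45 0.05]
[[0.008, 0.083, 0.997], [-0.002, 0.997, -0.083], [-1.0, -0.001, 0.008]]
```

Request:
arm_command(
  plan=[
    [[0.0004,0,0.002,0.1,0.3,0,0.02],[0.0004,0,0.003,0,0,0,0.02],[0.0004,0,0.003,0,-0.1,0,0.02]],
  ],
)

```text
t: 10.6
tool_pos: [0.6075, -0.0389, 0.0155]
tool_rot: [0.066, 1.575, -0.067]
contact_force: [-6.8, 0.2, 8.3]
opening: 0.029
```

```bash
python3 st.py
```

```text
TCP stirrer mm [-53.61  -1.01] z 15.46 | F stirrer [-6.82 -0.43] Fz 8.29 M [0.15 0.35 0.01]
t 10.6 pos [ 0.6075 -0.0389  0.0155] F [-6.84  0.16  8.29] open 0.029 q6 -1.672
shift mm [0.2 0.  0. ] turn deg [ 0.18 -0.29  0.05]
[[-0.005, 0.084, 0.996], [-0.0, 0.996, -0.084], [-1.0, -0.001, -0.005]]
```

Request:
arm_command(
  plan=[
    [[0.0004,0,0.003,0,-0.2,0,0.02],[0.0004,0,0.002,0,-0.2,0,0.02]],
  ],
)

```text
t: 10.77
tool_pos: [0.6109, -0.0392, 0.0153]
tool_rot: [0.065, 1.572, -0.067]
contact_force: [-4.9, -0.1, 8.6]
opening: 0.0295
```

```bash
python3 st.py
```

```text
TCP stirrer mm [-50.2   -0.96] z 15.34 | F stirrer [-4.88 -0.56] Fz 8.59 M [0.08 0.49 0.04]
t 10.7667 pos [ 0.6109 -0.0392  0.0153] F [-4.91 -0.13  8.59] open 0.0295 q6 -1.671
shift mm [0. 0. 0.] turn deg [ 0.19 -0.12  0.05]
[[-0.002, 0.084, 0.996], [-0.001, 0.996, -0.084], [-1.0, -0.001, -0.002]]
```

Request:
arm_command(
  plan=[
    [[0.0003,0,0.003,0.15,-0.1,0,0.02],[0.0003,0,0.002,0,-0.1,0,0.02]],
  ],
)

```text
t: 10.93
tool_pos: [0.6139, -0.0393, 0.0153]
tool_rot: [0.067, 1.573, -0.068]
contact_force: [-6.0, 0.1, 7.8]
opening: 0.0289
```

```bash
python3 st.py
```

```text
TCP stirrer mm [-47.23  -0.83] z 15.31 | F stirrer [-6.   -0.47] Fz 7.8 M [ 0.08  0.34 -0.03]
t 10.9333 pos [ 0.6139 -0.0393  0.0153] F [-6.02  0.05  7.8 ] open 0.0289 q6 -1.668
shift mm [0. 0. 0.] turn deg [ 0.05 -0.2   0.04]
[[-0.004, 0.086, 0.996], [-0.0, 0.996, -0.086], [-1.0, -0.001, -0.003]]
```

Request:
arm_command(
  plan=[
    [[0.0003,0,0.003,0.05,-0.1,0,0.02],[0.0003,0,0.002,0.05,-0.1,0,0.02]],
  ],
)

```text
t: 11.1
tool_pos: [0.617, -0.0396, 0.0154]
tool_rot: [0.069, 1.574, -0.07]
contact_force: [-5.4, 0.1, 6.0]
opening: 0.029
```

```bash
python3 st.py
```

```text
TCP stirrer mm [-44.1  -0.8] z 15.41 | F stirrer [-5.43 -0.37] Fz 5.96 M [0.12 0.37 0.07]
t 11.1 pos [ 0.617  -0.0396  0.0154] F [-5.44  0.1   5.96] open 0.029 q6 -1.666
shift mm [0.1 0.  0. ] turn deg [-0.04 -0.26  0.04]
[[-0.005, 0.088, 0.996], [-0.0, 0.996, -0.088], [-1.0, -0.001, -0.004]]
```

Request:
arm_command(
  plan=[
    [[0.0003,0,0.003,0.05,-0.1,0,0.02],[0.0003,0,0.002,0.05,-0.1,0,0.02]],
  ],
)

```text
t: 11.27
tool_pos: [0.6202, -0.0397, 0.0155]
tool_rot: [0.07, 1.575, -0.071]
contact_force: [-5.4, -0.2, 6.9]
opening: 0.0291
```

```bash
python3 st.py
```

```text
TCP stirrer mm [-40.94  -0.71] z 15.5 | F stirrer [-5.32 -0.63] Fz 6.88 M [0.12 0.31 0.03]
t 11.2667 pos [ 0.6202 -0.0397  0.0155] F [-5.36 -0.16  6.88] open 0.0291 q6 -1.664
shift mm [0.2 0.  0. ] turn deg [-0.13 -0.31  0.04]
[[-0.005, 0.089, 0.996], [-0.0, 0.996, -0.089], [-1.0, -0.001, -0.005]]
```

Request:
arm_command(
  plan=[
    [[0.0003,0,0.003,-0.1,-0.3,0,0.02],[0.0003,0,0.002,0,-0.2,0,0.02]],
  ],
)

```text
t: 11.43
tool_pos: [0.6233, -0.04, 0.0153]
tool_rot: [0.068, 1.571, -0.069]
contact_force: [-6.0, -0.0, 9.0]
opening: 0.0288
```

```bash
python3 st.py
```

```text
TCP stirrer mm [-37.81  -0.69] z 15.33 | F stirrer [-5.97 -0.54] Fz 9.02 M [0.13 0.66 0.04]
t 11.4333 pos [ 0.6233 -0.04    0.0153] F [-5.99 -0.02  9.02] open 0.0288 q6 -1.666
shift mm [0. 0. 0.] turn deg [-0.01 -0.07  0.05]
[[-0.001, 0.087, 0.996], [-0.001, 0.996, -0.087], [-1.0, -0.001, -0.001]]
```

Request:
arm_command(
  plan=[
    [[0.0003,0,0.003,0,-0.2,0,0.02],[0.0003,0,0.002,0,-0.2,0,0.02]],
  ],
)

```text
t: 11.6
tool_pos: [0.6259, -0.0402, 0.0153]
tool_rot: [0.068, 1.57, -0.069]
contact_force: [-6.2, -0.3, 8.4]
opening: 0.0294
```

```bash
python3 st.py
```

```text
TCP stirrer mm [-35.17  -0.62] z 15.32 | F stirrer [-6.12 -0.8 ] Fz 8.4 M [0.12 0.65 0.01]
t 11.6 pos [ 0.6259 -0.0402  0.0153] F [-6.17 -0.26  8.4 ] open 0.0294 q6 -1.665
shift mm [0. 0. 0.] turn deg [ 0.   -0.02  0.04]
[[-0.0, 0.087, 0.996], [-0.001, 0.996, -0.087], [-1.0, -0.001, -0.0]]
```

Request:
arm_command(
  plan=[
    [[0.0003,0,0.003,0,-0.2,0,0.02],[0.0003,0,0.002,0,-0.2,0,0.02]],
  ],
)

```text
t: 11.77
tool_pos: [0.6283, -0.0403, 0.0153]
tool_rot: [0.068, 1.57, -0.069]
contact_force: [-5.6, 0.7, 8.9]
opening: 0.0288
```

```bash
python3 st.py
```

```text
TCP stirrer mm [-32.73  -0.6 ] z 15.3 | F stirrer [-5.62  0.23] Fz 8.87 M [0.13 0.71 0.  ]
t 11.7667 pos [ 0.6283 -0.0403  0.0153] F [-5.58  0.71  8.87] open 0.0288 q6 -1.665
shift mm [ 0.  0. -0.] turn deg [0.01 0.01 0.04]
[[0.0, 0.087, 0.996], [-0.001, 0.996, -0.087], [-1.0, -0.001, 0.0]]
```

Request:
arm_command(
  plan=[
    [[0.0003,0,0.003,0,-0.1,0,0.02],[0.0003,0,0.002,0,-0.1,0,0.02]],
  ],
)

```text
t: 11.93
tool_pos: [0.6303, -0.0405, 0.0153]
tool_rot: [0.068, 1.574, -0.069]
contact_force: [-9.6, 0.8, 10.0]
opening: 0.029
```

```bash
python3 st.py
```

```text
TCP stirrer mm [-30.81  -0.59] z 15.34 | F stirrer [-9.6  -0.04] Fz 10.01 M [ 0.12  0.83 -0.  ]
t 11.9333 pos [ 0.6303 -0.0405  0.0153] F [-9.56  0.8  10.01] open 0.029 q6 -1.665
shift mm [0. 0. 0.] turn deg [ 0.03 -0.24  0.05]
[[-0.004, 0.087, 0.996], [-0.0, 0.996, -0.087], [-1.0, -0.001, -0.004]]
```

Request:
arm_command(
  plan=[
    [[0.0003,0,0.003,0,-0.1,0,0.02],[0.0003,0,0.003,0,-0.1,0,0.02]],
  ],
)

```text
t: 12.1
tool_pos: [0.6325, -0.0407, 0.0157]
tool_rot: [0.068, 1.58, -0.068]
contact_force: [-12.5, 1.2, 13.0]
opening: 0.029
```

```bash
python3 st.py
```

```text
TCP stirrer mm [-28.56  -0.61] z 15.69 | F stirrer [-12.53   0.11] Fz 12.99 M [0.12 0.97 0.02]
t 12.1 pos [ 0.6325 -0.0407  0.0157] F [-12.47   1.2   12.99] open 0.029 q6 -1.664
shift mm [0.4 0.  0. ] turn deg [ 0.04 -0.61  0.05]
[[-0.011, 0.086, 0.996], [0.0, 0.996, -0.086], [-1.0, -0.001, -0.011]]
```

The stop was met at about TCP x ≈ -31.5 (edge ≈ 52 mm); push force is rising above friction. I level the plate and keep pushing.

Request:
arm_command(
  plan=[
    [[0.0003,0,0.003,0,-0.7,0,0.02],[0.0003,0,0.003,0,-0.4,0,0.02]],
  ],
)

```text
t: 12.27
tool_pos: [0.6335, -0.0408, 0.0153]
tool_rot: [0.067, 1.574, -0.068]
contact_force: [-16.7, 0.9, 13.7]
opening: 0.0293
```

```bash
python3 st.py
```

```text
TCP stirrer mm [-27.57  -0.61] z 15.32 | F stirrer [-16.69  -0.56] Fz 13.66 M [ 0.18  1.88 -0.07]
t 12.2667 pos [ 0.6335 -0.0408  0.0153] F [-16.67   0.89  13.66] open 0.0293 q6 -1.665
shift mm [0. 0. 0.] turn deg [ 0.06 -0.27  0.05]
[[-0.005, 0.086, 0.996], [-0.001, 0.996, -0.086], [-1.0, -0.001, -0.005]]
```

Request:
arm_command(
  plan=[
    [[0.0003,0,0.003,0,-0.4,0,0.02],[0.0003,0,0.003,0,-0.4,0,0.02]],
  ],
)

```text
t: 12.43
tool_pos: [0.6335, -0.0408, 0.0154]
tool_rot: [0.067, 1.576, -0.068]
contact_force: [-14.6, 1.0, 14.6]
opening: 0.0293
```

```bash
python3 st.py
```

```text
TCP stirrer mm [-27.58  -0.62] z 15.37 | F stirrer [-14.61  -0.24] Fz 14.62 M [ 0.16  1.37 -0.1 ]
t 12.4333 pos [ 0.6335 -0.0408  0.0154] F [-14.57   1.03  14.62] open 0.0293 q6 -1.665
shift mm [0.1 0.  0. ] turn deg [ 0.06 -0.36  0.05]
[[-0.006, 0.086, 0.996], [-0.0, 0.996, -0.086], [-1.0, -0.001, -0.006]]
```

Request:
arm_command(
  plan=[
    [[0,0,0.005,0,-0.5,0,0.02],[0,0,0.005,0,-0.5,0,0.02]],
  ],
)

```text
t: 12.6
tool_pos: [0.6347, -0.0409, 0.0153]
tool_rot: [0.067, 1.581, -0.068]
contact_force: [-25.5, 1.4, 18.1]
opening: 0.0291
```

```bash
python3 st.py
```

```text
TCP stirrer mm [-26.32  -0.63] z 15.3 | F stirrer [-25.5   -0.79] Fz 18.09 M [ 0.27  2.77 -0.2 ]
t 12.6 pos [ 0.6347 -0.0409  0.0153] F [-25.47   1.43  18.09] open 0.0291 q6 -1.664
shift mm [-0. -0. -0.] turn deg [ 0.06 -0.66  0.06]
[[-0.012, 0.086, 0.996], [-0.0, 0.996, -0.086], [-1.0, -0.001, -0.011]]
```

Request:
arm_command(
  plan=[
    [[0,0,0.007,0,-0.6,0,0.02],[0,0,0.007,0,-0.6,0,0.02]],
  ],
)

```text
t: 12.77
tool_pos: [0.6347, -0.0409, 0.0152]
tool_rot: [0.068, 1.598, -0.068]
contact_force: [-30.3, 0.9, 25.7]
opening: 0.0288
```

```bash
python3 st.py
```

```text
TCP stirrer mm [-26.37  -0.62] z 15.19 | F stirrer [-30.27  -1.7 ] Fz 25.7 M [ 0.09  3.58 -0.27]
t 12.7667 pos [ 0.6347 -0.0409  0.0152] F [-30.31   0.95  25.7 ] open 0.0288 q6 -1.663
shift mm [-0.1 -0.  -0. ] turn deg [ 0.07 -1.64  0.07]
[[-0.029, 0.086, 0.996], [0.001, 0.996, -0.086], [-1.0, -0.001, -0.029]]
```

TCP stays at -26.35 even with well over 7 N net of friction, so this is the hard end. The tool has tilted 1.6° in the grip while its height hardly changed. I raise the squeeze, ease the push and straighten.

Request:
arm_command(
  plan=[
    [[-0.0003,0,0.0035,0,-1.0,0,0.02],[-0.0003,0,0.0035,0,-0.8,0,0.02],[-0.0003,0,0.0035,0,-0.5,0,0.02]],
  ],
  squeeze=110,
)

```text
t: 13.02
tool_pos: [0.6348, -0.041, 0.0153]
tool_rot: [0.068, 1.584, -0.069]
contact_force: [-11.7, 0.1, 10.7]
opening: 0.0286
```

```bash
python3 st.py
```

```text
TCP stirrer mm [-26.28  -0.66] z 15.32 | F stirrer [-11.68  -0.92] Fz 10.66 M [ 0.15  1.9  -0.08]
t 13.0167 pos [ 0.6348 -0.041   0.0153] F [-11.72   0.11  10.66] open 0.0286 q6 -1.663
shift mm [0. 0. 0.] turn deg [ 0.04 -0.82  0.07]
[[-0.014, 0.087, 0.996], [-0.0, 0.996, -0.087], [-1.0, -0.001, -0.014]]
```

Request:
arm_command(
  plan=[
    [[-0.0007,0,0.0055,0,-0.6,0,0.02],[-0.0007,0,0.0055,0,-0.6,0,0.02],[-0.0007,0,0.0055,0,-0.5,0,0.02]],
  ],
)

```text
t: 13.27
tool_pos: [0.6347, -0.0409, 0.0154]
tool_rot: [0.068, 1.598, -0.068]
contact_force: [-20.3, 1.5, 17.9]
opening: 0.0285
```

```bash
python3 st.py
```

```text
TCP stirrer mm [-26.39  -0.64] z 15.37 | F stirrer [-20.33  -0.24] Fz 17.9 M [ 0.12  2.43 -0.12]
t 13.2667 pos [ 0.6347 -0.0409  0.0154] F [-20.27   1.53  17.9 ] open 0.0285 q6 -1.662
shift mm [0.1 0.  0. ] turn deg [ 0.04 -1.61  0.08]
[[-0.028, 0.086, 0.996], [0.001, 0.996, -0.086], [-1.0, -0.001, -0.028]]
```

Request:
arm_command(
  plan=[
    [[-0.0007,0,0.0045,0,-0.4,0,0.02],[-0.0007,0,0.0045,0,-0.4,0,0.02]],
  ],
)

```text
t: 13.43
tool_pos: [0.6348, -0.041, 0.0161]
tool_rot: [0.069, 1.607, -0.068]
contact_force: [-16.4, 0.9, 14.3]
opening: 0.0287
```

```bash
python3 st.py
```

```text
TCP stirrer mm [-26.28  -0.67] z 16.13 | F stirrer [-16.41  -0.56] Fz 14.29 M [ 0.15  1.95 -0.13]
t 13.4333 pos [ 0.6348 -0.041   0.0161] F [-16.4    0.87  14.29] open 0.0287 q6 -1.661
shift mm [0.8 0.  0. ] turn deg [ 0.02 -2.12  0.09]
[[-0.037, 0.087, 0.996], [0.002, 0.996, -0.087], [-0.999, -0.002, -0.037]]
```

The forward push keeps tilting the tool nose-down and the rear has lifted 0.8 mm. It needs a firmer pitch turn in each row.

Request:
arm_command(
  plan=[
    [[0,0,0.0035,0,-2.0,0,0.02],[0,0,0.0035,0,-1.6,0,0.02],[0,0,0.0035,0,-1.2,0,0.02]],
  ],
)

```text
t: 13.68
tool_pos: [0.6359, -0.0411, 0.0153]
tool_rot: [0.066, 1.546, -0.07]
contact_force: [-6.2, -0.7, 8.6]
opening: 0.0289
```

```bash
python3 st.py
```

```text
TCP stirrer mm [-25.13  -0.64] z 15.28 | F stirrer [-6.11 -1.27] Fz 8.6 M [0.33 1.57 0.15]
t 13.6833 pos [ 0.6359 -0.0411  0.0153] F [-6.2  -0.73  8.6 ] open 0.0289 q6 -1.666
shift mm [-0. -0.  0.] turn deg [0.02 1.34 0.08]
[[0.023, 0.087, 0.996], [-0.003, 0.996, -0.087], [-1.0, -0.001, 0.023]]
```

Request:
arm_command(
  plan=[
    [[0,0,0.005,0,-0.3,0,0.02],[0,0,0.005,0,-0.9,0,0.02]],
  ],
)

```text
t: 13.85
tool_pos: [0.6359, -0.041, 0.0152]
tool_rot: [0.065, 1.552, -0.069]
contact_force: [-18.1, 0.2, 18.8]
opening: 0.0287
```

```bash
cat >> st.py <<'E'
M=rot(o); g=o['tool_pos']-.019*M[:,0]; print('grasp stirrer x',(E@(g[:2]-F)*1000).round(2),'z',(g[2]*1000).round(2),'pitch deg',np.degrees(M[0,0]).round(2))
E
python3 st.py
```

```text
TCP stirrer mm [-25.18  -0.63] z 15.22 | F stirrer [-18.08  -1.41] Fz 18.85 M [0.31 2.84 0.03]
t 13.85 pos [ 0.6359 -0.041   0.0152] F [-18.13   0.17  18.85] open 0.0287 q6 -1.667
shift mm [-0.1 -0.   0. ] turn deg [0.09 1.04 0.09]
[[0.018, 0.086, 0.996], [-0.003, 0.996, -0.086], [-1.0, -0.002, 0.018]]
grasp stirrer x [-25.52  -0.61] z 34.22 pitch deg 1.03
```

Request:
arm_command(
  plan=[
    [[0,0,0.005,0,-0.9,0,0.02],[0,0,0.005,0,-0.9,0,0.02]],
  ],
)

```text
t: 14.02
tool_pos: [0.636, -0.041, 0.0152]
tool_rot: [0.065, 1.547, -0.069]
contact_force: [-16.7, -0.2, 17.4]
opening: 0.0284
```

```bash
python3 st.py
```

```text
TCP stirrer mm [-25.05  -0.63] z 15.23 | F stirrer [-16.66  -1.64] Fz 17.44 M [ 0.29  3.07 -0.11]
t 14.0167 pos [ 0.636  -0.041   0.0152] F [-16.74  -0.18  17.44] open 0.0284 q6 -1.668
shift mm [-0.1 -0.   0. ] turn deg [0.12 1.34 0.08]
[[0.023, 0.085, 0.996], [-0.003, 0.996, -0.085], [-1.0, -0.001, 0.023]]
grasp stirrer x [-25.49  -0.61] z 34.23 pitch deg 1.32
```

Request:
arm_command(
  plan=[
    [[-0.001,0,0.0055,0,-0.7,0,0.02],[-0.001,0,0.0055,0,-0.7,0,0.02]],
  ],
)

```text
t: 14.18
tool_pos: [0.6359, -0.041, 0.0152]
tool_rot: [0.065, 1.55, -0.068]
contact_force: [-16.0, -0.0, 12.5]
opening: 0.0286
```

```bash
python3 st.py
```

```text
TCP stirrer mm [-25.14  -0.63] z 15.25 | F stirrer [-15.94  -1.43] Fz 12.53 M [ 0.18  2.67 -0.12]
t 14.1833 pos [ 0.6359 -0.041   0.0152] F [-16.01  -0.03  12.53] open 0.0286 q6 -1.668
shift mm [-0.1 -0.   0. ] turn deg [0.13 1.13 0.07]
[[0.02, 0.085, 0.996], [-0.003, 0.996, -0.085], [-1.0, -0.001, 0.02]]
grasp stirrer x [-25.52  -0.61] z 34.25 pitch deg 1.12
```

Request:
arm_command(
  plan=[
    [[-0.0015,0,0.0055,0,-0.7,0,0.02],[-0.0015,0,0.0055,0,-0.7,0,0.02]],
  ],
)

```text
t: 14.35
tool_pos: [0.6358, -0.041, 0.0152]
tool_rot: [0.065, 1.553, -0.068]
contact_force: [-15.9, 0.5, 11.6]
opening: 0.0286
```

```bash
python3 st.py
```

```text
TCP stirrer mm [-25.23  -0.62] z 15.22 | F stirrer [-15.86  -0.87] Fz 11.64 M [ 0.11  2.26 -0.1 ]
t 14.35 pos [ 0.6358 -0.041   0.0152] F [-15.88   0.51  11.64] open 0.0286 q6 -1.667
shift mm [-0.1 -0.   0. ] turn deg [0.14 0.95 0.07]
[[0.016, 0.085, 0.996], [-0.003, 0.996, -0.085], [-1.0, -0.001, 0.017]]
grasp stirrer x [-25.54  -0.59] z 34.21 pitch deg 0.94
```

Request:
arm_command(
  plan=[
    [[-0.0025,0,0.008,0.1,-1.0,0,0.02],[-0.0025,0,0.008,0.1,-1.0,0,0.02]],
  ],
)

```text
t: 14.52
tool_pos: [0.6358, -0.041, 0.0152]
tool_rot: [0.067, 1.559, -0.07]
contact_force: [-23.9, 0.2, 14.8]
opening: 0.0289
```

```bash
python3 st.py
```

```text
TCP stirrer mm [-25.28  -0.61] z 15.23 | F stirrer [-23.82  -1.92] Fz 14.8 M [0.14 3.16 0.2 ]
t 14.5167 pos [ 0.6358 -0.041   0.0152] F [-23.9    0.16  14.8 ] open 0.0289 q6 -1.665
shift mm [-0.1 -0.   0. ] turn deg [0.03 0.63 0.08]
[[0.011, 0.087, 0.996], [-0.002, 0.996, -0.087], [-1.0, -0.001, 0.011]]
grasp stirrer x [-25.48  -0.58] z 34.23 pitch deg 0.62
```

Request:
arm_command(
  plan=[
    [[-0.002,0,0.0065,0,-0.8,0,0.02],[-0.002,0,0.0065,0,-0.8,0,0.02]],
  ],
)

```text
t: 14.68
tool_pos: [0.6358, -0.041, 0.0155]
tool_rot: [0.066, 1.563, -0.069]
contact_force: [-20.1, 1.0, 13.7]
opening: 0.0285
```

```bash
python3 st.py
```

```text
TCP stirrer mm [-25.24  -0.62] z 15.54 | F stirrer [-20.14  -0.73] Fz 13.69 M [ 0.14  2.45 -0.1 ]
t 14.6833 pos [ 0.6358 -0.041   0.0155] F [-20.13   1.03  13.69] open 0.0285 q6 -1.665
shift mm [ 0.2  0.  -0. ] turn deg [0.08 0.4  0.09]
[[0.007, 0.086, 0.996], [-0.002, 0.996, -0.086], [-1.0, -0.001, 0.007]]
grasp stirrer x [-25.37  -0.6 ] z 34.54 pitch deg 0.39
```

Hard end confirmed: 24 N gave no further travel. I now settle to a moderate push with the rear down.

Request:
arm_command(
  plan=[
    [[0,0,0.004,0,-1.1,0,0.02],[-0.0006,0,0.0045,0,-0.9,0,0.02],[-0.0008,0,0.0045,0,-0.8,0,0.02]],
  ],
)

```text
t: 14.93
tool_pos: [0.636, -0.041, 0.0153]
tool_rot: [0.065, 1.546, -0.069]
contact_force: [-11.8, -0.3, 9.5]
opening: 0.0287
```

```bash
python3 st.py
```

```text
TCP stirrer mm [-25.03  -0.63] z 15.27 | F stirrer [-11.76  -1.37] Fz 9.5 M [ 0.12  2.25 -0.09]
t 14.9333 pos [ 0.636  -0.041   0.0153] F [-11.83  -0.34   9.5 ] open 0.0287 q6 -1.667
shift mm [-0. -0.  0.] turn deg [0.11 1.36 0.08]
[[0.024, 0.085, 0.996], [-0.003, 0.996, -0.085], [-1.0, -0.001, 0.024]]
grasp stirrer x [-25.48  -0.61] z 34.26 pitch deg 1.35
```

Request:
arm_command(
  plan=[
    [[-0.0013,0,0.005,0.1,-0.8,0,0.02],[-0.0013,0,0.005,0.05,-0.8,0,0.02]],
  ],
)

```text
t: 15.1
tool_pos: [0.636, -0.041, 0.0152]
tool_rot: [0.066, 1.543, -0.07]
contact_force: [-10.8, 0.4, 9.6]
opening: 0.0286
```

```bash
python3 st.py; python3 - <<'E'
from h import *
a=get_image('top'); b=get_image('scene'); T,c=c2w('top')
for th in ['flap_edge','plate','pot','flask','jar']:
    for d in mark_of('top',th)[:2]: print(th,round(d['conf'],2),w(T,d['at']).round(4))
A=cv2.resize(a[90:240,240:440],(520,390),interpolation=cv2.INTER_CUBIC); B=cv2.resize(b[175:325,90:290],(520,390),interpolation=cv2.INTER_CUBIC)
save(np.hstack([cv2.resize(A,(400,300)),cv2.resize(B,(400,300))]),'fin.png')
for i in range(8): get_image('wrist')
E
python3 st.py
```

```text
TCP stirrer mm [-25.    -0.62] z 15.25 | F stirrer [-10.75  -0.53] Fz 9.59 M [0.22 2.5  0.23]
t 15.1 pos [ 0.636  -0.041   0.0152] F [-10.76   0.41   9.59] open 0.0286 q6 -1.666
shift mm [-0.1 -0.   0. ] turn deg [0.04 1.54 0.08]
[[0.027, 0.086, 0.996], [-0.004, 0.996, -0.086], [-1.0, -0.001, 0.027]]
grasp stirrer x [-25.51  -0.59] z 34.24 pitch deg 1.52
flap_edge 0.96 [ 0.6589 -0.038   0.0128]
plate 0.66 [ 0.4464  0.6825 -0.0011]
plate 0.6 [ 0.6512 -0.0454  0.002 ]
pot 0.62 [ 0.4306 -0.2322  0.0035]
flask 0.87 [0.6356 0.3613 0.001 ]
flask 0.72 [ 0.6605 -0.0421  0.0136]
jar 0.77 [ 0.6081 -0.3293  0.0054]
TCP stirrer mm [-25.01  -0.61] z 15.24 | F stirrer [-11.54  -1.06] Fz 10.59 M [0.25 2.51 0.15]
t 15.85 pos [ 0.636  -0.041   0.0152] F [-11.58  -0.05  10.59] open 0.0286 q6 -1.666
shift mm [-0.1 -0.   0. ] turn deg [0.04 1.52 0.08]
[[0.026, 0.086, 0.996], [-0.004, 0.996, -0.086], [-1.0, -0.001, 0.027]]
grasp stirrer x [-25.52  -0.58] z 34.23 pitch deg 1.51
```

View pics/fin.png

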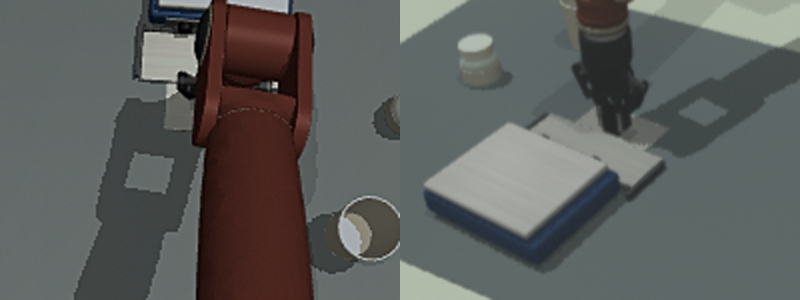

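```bash
python3 - <<'E'
from h import *
im=get_image('wrist'); T,c=c2w('wrist'); o=cv2.cvtColor(cv2.imread('pics/bw.png'),cv2.COLOR_BGR2RGB)
for n,i in [('before',o),('now',im)]:
    g=i[...,1].astype(float)[140:200]; d=np.abs(np.diff(g,axis=0)); r=d.argmax(0)+140.5
    print(n,[np.median(r[a:b]) for a,b in [(130,170),(210,260),(300,350),(390,430)]])
a=np.radians(-5); x=np.array([np.cos(a),np.sin(a),0]); g=np.array(ctrl.get_obs()['tool_pos'])-.019*rot(ctrl.get_obs())[:,0]
for dz in (0,.0012,.0024):
    p=g-x*.045; p[2]=.008+dz; print('rear edge at +%.1f mm -> row'%(dz*1e3),pix(T,c,p)[1].round(1))
E
```

```text
before [np.float64(167.5), np.float64(167.5), np.float64(167.5), np.float64(167.5)]
now [np.float64(164.5), np.float64(164.5), np.float64(164.5), np.float64(165.5)]
rear edge at +0.0 mm -> row 170.3
rear edge at +1.2 mm -> row 170.8
rear edge at +2.4 mm -> row 171.3
```

```bash
python3 st.py; python3 -c "
from station import *
finish_job()"
```

```text
TCP stirrer mm [-24.98  -0.62] z 15.27 | F stirrer [-12.46  -1.98] Fz 10.54 M [0.21 2.51 0.1 ]
t 15.9 pos [ 0.6361 -0.041   0.0153] F [-12.58  -0.89  10.54] open 0.0286 q6 -1.666
shift mm [-0. -0.  0.] turn deg [0.04 1.52 0.08]
[[0.026, 0.086, 0.996], [-0.004, 0.996, -0.086], [-1.0, -0.001, 0.027]]
grasp stirrer x [-25.48  -0.59] z 34.26 pitch deg 1.51
the job is handed in; nothing more can be done
```

The bare steel plate is under the flap and against its stop, and I handed the job in with the arm still holding it there at t = 15.9 s. I laid it square in front of the machine and slid it in pressed to the mat. The stop was met about 52 mm behind the flap's edge, and I pushed on to its hard end.

**Last checks**
- **Stop:** a 24 N push gave no further travel. The arm was still pushing with about 12 N at hand-in.
- **Pressing:** the force down on the mat was about 10.5 N and held steady for 0.8 s.
- **Fit:** the plate is within about 1 mm of centre and square to about 0.1°.
- **Surroundings:** the flap looks level in the last picture. The pot, flask and jar were found within about 4.5 mm of their first readings, which is the finder's own accuracy.

**What was not clean**
- **Tilt while pushing:** the plate tipped up to about 1° nose-down and its rear rose about 1 mm. I levelled it each time.
- **Grip:** the tool turned in the grip and ended 1.5° off vertical. I judged the plate flat from the tool's height, which matches the first laid-down height, and from the force balance. The wrist picture could not settle it.
- **Stop travel:** I inferred it from force and position, not read it directly.

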